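# Cover the bay that holds the pacifier

## Task

Keep the dust off the pacifier: look which of the three bays of the sloping white station holds the blue pacifier, and put the loose green cover on that bay, lying flush on the sloping rim with both orange pins through its holes, yellow grip up. Let go of it, and leave the other things and what lies in the bays where they are.

Things in the scene. Friction and masses are not known exactly. Their poses are not given: they have to be found in the camera images.
- cover: loose green plastic cover plate, 118 mm (x) by 74 mm (y) by 5 mm thick, 100 g, flat on the nightstand at the start. Origin: centre of its underside; z up through the grip. Square 12 mm through holes at x = +45 and -45 mm, y = 0. On top a yellow upright grip bar, 50 mm long (along x), 12 mm thick (y), from 5 to 37 mm above the underside. It fits either way round (half turn about z).
- pacifier: blue pacifier with an amber teat, 46 by 34 mm, 35 mm high, teat up, loose in one of the three bays. Origin: centre of its underside, on the bay floor 8 mm above the nightstand.
- teether: red round silicone teething ring, 50 mm across, 12 mm high, loose in another bay. Origin: centre of its underside.
- rattle: small beech rattle of two rounded 24 mm blocks, 54 mm long (y), loose in another bay. Origin: centre of its underside.
- station: fixed white plastic station, 266 mm wide (y), 112 mm deep (x), its top rim sloping at 25 degrees: 50 mm high at the front (-x, robot side), 102 mm at the back. Origin: centre of its underside, z up.
- bay_left: left bay of the station (+y), fixed. Origin: centre of its 68 (x) by 62 mm (y) opening in the plane of the sloping rim, 76 mm above the nightstand. x runs up the slope, away from the robot, y to the left, z is the rim's normal, leaning 25 degrees from vertical toward the robot. Orange pins, 6 mm thick, along z at x = +45 and -45 mm, tips 14 mm above the rim. Bays are 82 mm apart.
- bay_mid: middle bay of the station (centre), fixed. Origin: centre of its 68 (x) by 62 mm (y) opening in the plane of the sloping rim, 76 mm above the nightstand. x runs up the slope, away from the robot, y to the left, z is the rim's normal, leaning 25 degrees from vertical toward the robot. Orange pins, 6 mm thick, along z at x = +45 and -45 mm, tips 14 mm above the rim. Bays are 82 mm apart.
- bay_right: right bay of the station (-y), fixed. Origin: centre of its 68 (x) by 62 mm (y) opening in the plane of the sloping rim, 76 mm above the nightstand. x runs up the slope, away from the robot, y to the left, z is the rim's normal, leaning 25 degrees from vertical toward the robot. Orange pins, 6 mm thick, along z at x = +45 and -45 mm, tips 14 mm above the rim. Bays are 82 mm apart.
- jar: bystander: lidded glass jar, 72 mm across, 100 mm high. Origin: centre of its underside.
- monitor: bystander: grey baby monitor camera on a 68 mm round foot, 154 mm high with its aerial. Origin: centre of its underside.
- milk_bottle: bystander: clear baby bottle with an orange cap, 56 mm across, 150 mm high. Origin: centre of its underside.
- cream_tin: bystander: blue round tin, 64 mm across, 28 mm high, near the front of the station. Origin: centre of its underside.
- cup: bystander: yellow plastic cup, 72 mm across, 75 mm high. Origin: centre of its underside.
Things that resemble listed ones, but are neither listed nor needed, are in the scene too. Of the things like the cover, leave any that is black, purple or red; of the rest the smaller one is meant.

How it is judged (in metres and radians):
At the end, for the whole second after the job is handed in: The cover is at rest on the bay that holds the pacifier: its centre within 7 mm of the bay's centre along x and y, its underside within 4 mm of the rim plane, parallel to it within 0.06 rad, and lengthways along the slope within 0.15 rad (either way round) (((horizontal distance between pacifier and bay_left below 0.035 m and x of cover in the frame of bay_left between -0.007 and 0.007 m and y of cover in the frame of bay_left between -0.007 and 0.007 m and z of cover in the frame of bay_left between -0.003 and 0.004 m and angle between the z axis of cover and the z axis of bay_left, either way round below 0.06 rad and angle between the x axis of cover and the x axis of bay_left, either way round below 0.15 rad) or (horizontal distance between pacifier and bay_mid below 0.035 m and x of cover in the frame of bay_mid between -0.007 and 0.007 m and y of cover in the frame of bay_mid between -0.007 and 0.007 m and z of cover in the frame of bay_mid between -0.003 and 0.004 m and angle between the z axis of cover and the z axis of bay_mid, either way round below 0.06 rad and angle between the x axis of cover and the x axis of bay_mid, either way round below 0.15 rad) or (horizontal distance between pacifier and bay_right below 0.035 m and x of cover in the frame of bay_right between -0.007 and 0.007 m and y of cover in the frame of bay_right between -0.007 and 0.007 m and z of cover in the frame of bay_right between -0.003 and 0.004 m and angle between the z axis of cover and the z axis of bay_right, either way round below 0.06 rad and angle between the x axis of cover and the x axis of bay_right, either way round below 0.15 rad)) and linear speed of cover below 0.02 m/s and angular speed of cover below 0.2 rad/s); the robot touches nothing.
It fails at once if the jar, monitor, bottle, tin or cup is moved by more than 30 mm (distance of any of jar, monitor, milk_bottle, cream_tin, cup from where it was at the start of the episode above 0.03 m).
It fails at once if the pacifier, teether or rattle is moved by more than 25 mm (distance of any of pacifier, teether, rattle from where it was at the start of the episode above 0.025 m).
It also fails if it takes over 34 s, if anything falls off the work surface, if the arm or the gripper's body presses on something with over 40 N, if the wrist force passes 120 N, or if a joint passes its speed limit or range.

## Robot

A 6-joint arm with a two-finger parallel gripper is mounted at the origin on the work surface. World frame = base frame: x ahead of the robot, y to its left, z up, the work surface at z = 0. Lengths are in m, angles in degrees, forces in N, time in s.
With the tool pointing down it reaches from about 0.375 to 0.975 m from the base axis. Payload 3.8 kg.
Tool frame: the origin (TCP) lies midway between the tips of the shut fingers; the grasp point (between the pads) lies r.grip_point_offset behind it (r.grip_point_offset is the distance from the TCP to the grasp point, in m); z points along the fingers, y is the line along which they close (so a half turn about z gives the same grasp; the last joint's range is limited). The gripper opens to 88 mm and grips with 3 to 60 N. Pads are 18 mm wide; open, the fingers measure 123 mm over their backs; the gripper's body (75 mm by 187 mm) begins 45 mm behind the grasp point.
Start: joints at [71.282, 15.12, 91.902, -0, 72.978, -2.114], TCP at [0.193, 0.647, 0.21] pointing down, gripper open.
Joint ranges: [-150.88, 150.88], [-54.13, 125.18], [17.81, 147.31], [-75.09, 255.09], [0, 152.58], [-146.25, 146.25]. Speed limits (degrees/s): [147.25, 147.25, 180, 180, 180, 180].

## Interface

Orientations are given as a 3x3 rotation matrix whose columns are the frame's x, y, z axes.
In Python, from cell import r gives the robot as it stands. The module is installed in compiled form; this text tells all that it offers.
- The arm moves only by the tool move_arm, never from a script. Its argument "series" is a list that holds one entry, the list of rows, each a list of 5 numbers: the shift along the tool's x, y, z scaled (see below), then the turn about the tool's z scaled (see below), then the closure, from 0 (fully open) to 1 (shut). In form: [[[dx, dy, dz, yaw, claw], ...]]. A call has 1 to 10 rows; each row is the pose to reach, as a shift and turn from the pose commanded when the call began, along the tool's axes at that moment; what a row does not reach only later rows make up. The controller multiplies each number of a shift by 0.3 m and each number of a turn by 90 degrees. A row lasts 1/10 s, in which the tool goes at most 50 mm and 8.59 degrees, less where a joint would pass 70% of its speed; a pose out of reach is approached as far as the arm can. A call with a number of a shift or a turn outside -1 to 1 is refused whole. A call with a gripper value outside its range is refused whole. The fingers move at their own pace and stop on an object; the grip force is fixed at half the most. Time passes only in rows, so rows that repeat a pose let the fingers close. It gives the time, the measured TCP pose, the force, the opening and the grip force at its end, in the units of the state.
- r.get_state(): the state, without advancing time (a new reading comes with each control period).
- r.capture(name): name is "scene" or "top"; returns (picture, depth): 480x640x3 uint8, blue, green, red; 480x640 float32, m along the optical axis (not along the pixel's ray), 0 where there is no reading.
- r.camera_model(name): a dict with "intrinsics" (3x3 intrinsics, pixels), "view" (4x4, takes a point from world to camera coordinates). Camera axes: x right, y down, z forward; pixel columns grow to the right and rows downward; lengths in m; the calibration is good to about 2 mm. A picture is of the moment at which its call begins. camera_model takes no time and is no camera call.
- r.hand_in(): hands the job in; it is judged then, once.
The state is a dict: "clock": time; "joint_pos": joint angles; "joint_velocities": joint speeds; "effort": joint torques, N m; "ee_pos": TCP position; "orientation": TCP orientation; "force": force on the tool from outside, world axes, zero at the start; "moment": the same for the moment, N m; "opening": opening from 0.0 (shut) to 1.0 (fully open); "finger_force": force on a finger pad.
Only numpy, scipy, OpenCV 4.12 (cv2) and the standard library are available. Lean on these libraries where they do the work, as an engineer would, in place of code of your own. Each camera call takes 0.05 s, during which the arm holds its last target. There are 200 camera calls.

## Working session

There is one attempt and no reset: what is moved stays moved. The work goes in short steps, Python scripts to look and compute and a tool call to move; the robot and the scene stay as the last step left them, time stands still between calls to the robot, and variables do not carry over. Pictures are saved under pics/ and viewed, at most 10 in all, crops included, and the job is handed in when it is done.

Besides the shell and the picture viewer there is one more tool, called after ">>>" as name([rows], argument=value, ...), one row to a line, values as JSON. move_arm: Moves the arm, as the interface text tells. Shifts and turns lie within -1 to 1; 1 stands for 0.3 m of shift or 90 degrees of turn. Its arguments: {"type":"object","properties":{"series":{"type":"array"}},"required":["series"]}

```bash
mkdir -p pics; cat > h.py <<'E'
import numpy as np, cv2
from cell import r
def snap(n,tag):
    p,d=r.capture(n); cv2.imwrite(f'pics/{tag}.png',p); np.save(f'pics/{tag}.npy',d); return p,d
def world(n,d,u,v):
    m=r.camera_model(n); K=np.array(m['intrinsics']); V=np.linalg.inv(np.array(m['view']))
    u=np.asarray(u,float);v=np.asarray(v,float)
    z=d[v.astype(int),u.astype(int)]
    c=np.stack([(u-K[0,2])/K[0,0]*z,(v-K[1,2])/K[1,1]*z,z,np.ones_like(z)],-1)
    return (c@V.T)[...,:3]
E
python3 - <<'E'
from h import *
snap('scene','s0');snap('top','t0');print(r.get_state(),r.grip_point_offset)
for n in('scene','top'):print(r.camera_model(n))
E
```

```text
{'clock': 0.1, 'joint_pos': array([ 7.12853968e+01,  1.51644765e+01,  9.19721079e+01, -7.57225815e-04,
        7.29785937e+01, -2.11329648e+00]), 'joint_velocities': array([-0.01163648, -0.19470733, -0.17115222,  0.02219779,  0.03950075,
        0.0668966 ]), 'effort': array([ 1.74312732e-03, -5.03623009e+01, -3.58070648e+01,  7.29652075e-02,
        2.33167748e-02, -7.89172418e-05]), 'ee_pos': array([0.19262643, 0.64620375, 0.20842933]), 'orientation': array([[-9.58317148e-01,  2.85705867e-01, -6.33023538e-04],
       [ 2.85706562e-01,  9.58315251e-01, -1.90800505e-03],
       [ 6.15078734e-05, -2.00933294e-03, -9.99997979e-01]]), 'force': array([0.58590514, 0.9838431 , 1.30509547]), 'moment': array([-0.00171687,  0.02117986, -0.00042736]), 'finger_force': 0.0, 'opening': 1.0016828451367061} 0.0187
{'intrinsics': array([[532.73786411,   0.        , 322.001798  ],
       [  0.        , 532.73786411, 233.15308108],
       [  0.        ,   0.        ,   1.        ]]), 'view': array([[ 0.49010495,  0.87164919, -0.00498257, -0.20734081],
       [ 0.73401554, -0.41578672, -0.53697541, -0.36588971],
       [-0.47012587,  0.25951702, -0.84358318,  1.84097078],
       [ 0.        ,  0.        ,  0.        ,  1.        ]])}
{'intrinsics': array([[618.32607454,   0.        , 316.65803946],
       [  0.        , 618.32607454, 236.48873232],
       [  0.        ,   0.        ,   1.        ]]), 'view': array([[ 0.01502785, -0.99976149,  0.01584699, -0.08547342],
       [-0.98796532, -0.0172869 , -0.15370649,  0.52223048],
       [ 0.15394377, -0.0133464 , -0.98798947,  1.46399585],
       [ 0.        ,  0.        ,  0.        ,  1.        ]])}
```

View pics/t0.png

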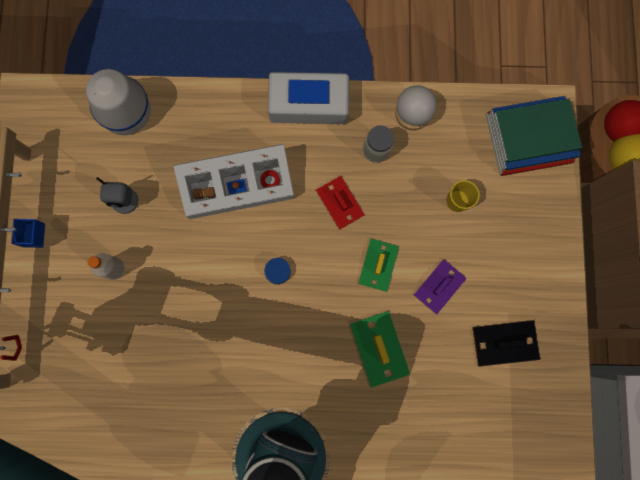

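View pics/s0.png

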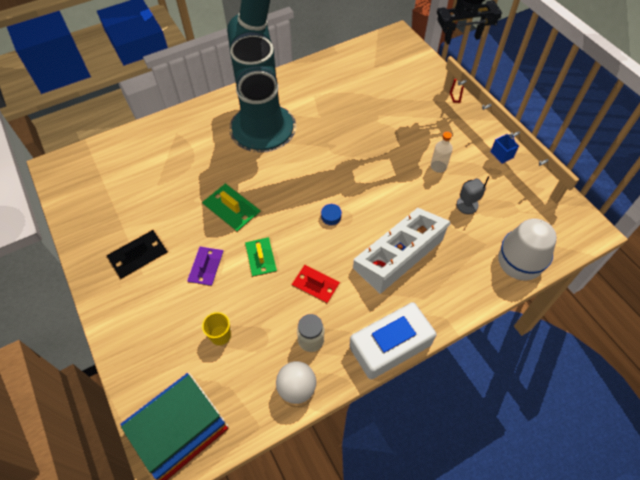

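The top view shows the rattle in the left bay (203,190), the blue pacifier with its amber teat in the middle bay (235,185) and the red teether in the right bay (269,179). The smaller green cover is at (379,264). Next I'll take enlarged crops for precision.

```bash
python3 - <<'E'
import cv2,numpy as np
p=cv2.imread('pics/t0.png')
a=cv2.resize(p[140:224,168:300],None,fx=6,fy=6,interpolation=cv2.INTER_CUBIC)
cv2.imwrite('pics/c1.png',a)
b=cv2.resize(p[232:297,350:410],None,fx=8,fy=8,interpolation=cv2.INTER_CUBIC)
cv2.imwrite('pics/c2.png',b)
from h import *
d=np.load('pics/t0.npy')
hsv=cv2.cvtColor(p,cv2.COLOR_BGR2HSV)
sub=np.zeros(p.shape[:2],bool);sub[232:297,350:410]=1
g=sub&(hsv[...,0]>45)&(hsv[...,0]<85)&(hsv[...,1]>120)
y=sub&(hsv[...,0]>22)&(hsv[...,0]<34)&(hsv[...,1]>170)
full=g|y
# cover plate pixels by height
v,u=np.nonzero(g);W=world('top',d,u,v);print('green',len(u),np.median(W,0))
k=W[:,2]<.012
print(cv2.minAreaRect((W[k][:,:2]*1000).astype(np.float32)))
v,u=np.nonzero(y);W=world('top',d,u,v);W=W[W[:,2]>.03];print('grip',len(W),W.mean(0),np.median(W[:,2]));print(cv2.minAreaRect((W[:,:2]*1000).astype(np.float32)))
# station
vv,uu=np.mgrid[140:224,168:300];W=world('top',d,uu.ravel(),vv.ravel())
px=p[140:224,168:300].reshape(-1,3).astype(int)
k=(W[:,2]>.045)&(W[:,2]<.115);w=W[k]
A=np.c_[w[:,:2],np.ones(len(w))]
m=np.ones(len(w),bool)
for i in range(10):
    c=np.linalg.lstsq(A[m],w[m,2],rcond=None)[0]; m=abs(A@c-w[:,2])<.004
print('plane',c,np.degrees(np.arctan(np.hypot(*c[:2]))),np.degrees(np.arctan2(c[1],c[0])),m.sum())
print(cv2.minAreaRect((w[m][:,:2]*1000).astype(np.float32)))
E
```

```text
green 1173 [ 0.46013314 -0.23006943  0.00390965]
((461.99029541015625, -231.78521728515625), (73.29708099365234, 118.37044525146484), 75.05250549316406)
grip 97 [ 0.46182332 -0.23063321  0.0356986 ] 0.03577588300239021
((461.7801208496094, -230.90501403808594), (12.21859073638916, 49.628662109375), 75.32939147949219)
plane [ 0.45219614  0.10222387 -0.23353497] 24.872749659622443 12.738226737434516 2612
((652.8388671875, 125.67857360839844), (115.70864868164062, 266.1829833984375), 12.465192794799805)
```

View pics/c1.png

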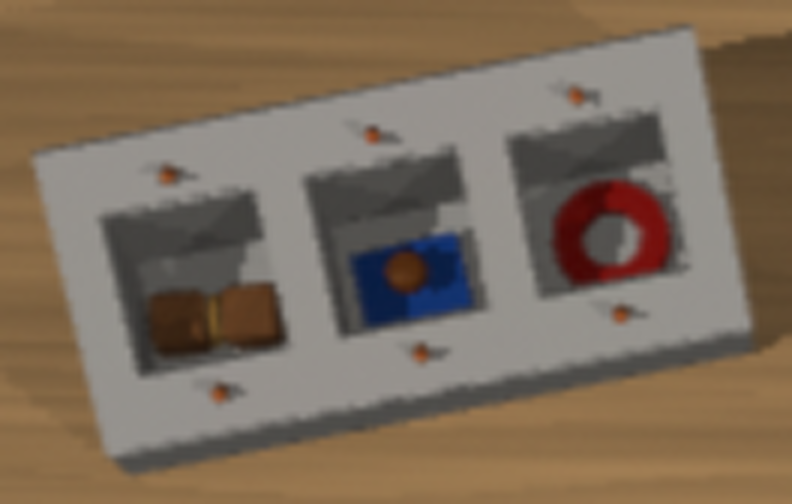

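View pics/c2.png

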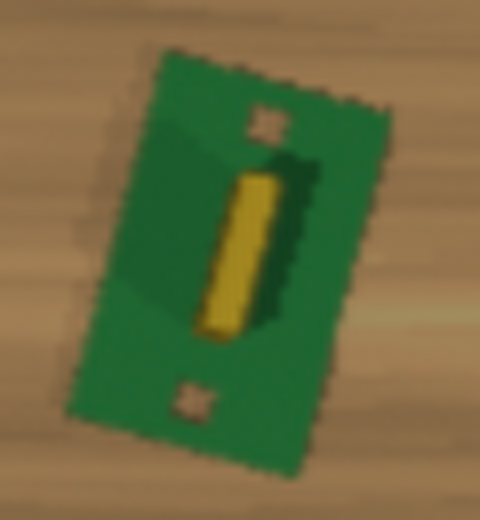

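The first crop confirms it: the middle bay's pacifier sits between pin tips at about (230.2,162.5) and (238.2,198.7). The second crop shows the small green cover with its bar running upper right to lower left, and sizes matching the listed 118x74. I'll compute the bay frame and moves.

```bash
cat >> h.py <<'E'
def ray(n,u,v,z):
    m=r.camera_model(n);V=np.linalg.inv(np.array(m['view']))
    dr=V[:3,:3]@np.linalg.solve(np.array(m['intrinsics']),[u,v,1]);o=V[:3,3]
    return o+dr*(z-o[2])/dr[2]
def rows(p0,h0,targets):
    a=np.radians(h0);R=np.array([[np.cos(a),np.sin(a),0],[np.sin(a),-np.cos(a),0],[0,0,-1]])
    for p,h in targets: print(np.round(np.r_[R.T@(np.array(p)-p0)/.3,-(h-h0)/90],4))
E
python3 - <<'E'
from h import *
B=[]
for tu,tv,bu,bv in((168,174,220,392),(373,135,421,352),(577,96,622,313)):
    f=lambda u,v,z:ray('top',168+u/6-.4,140+v/6-.4,z)
    b=f(tu,tv,.1077);a=f(bu,bv,.0697);dd=b-a
    print(b,a,np.hypot(*dd[:2]),np.degrees(np.arctan2(dd[1],dd[0])))
    u=np.array([np.cos(np.radians(12.6)),np.sin(np.radians(12.6))])
    B.append((a+b)[:2]/2+.014*.4226*u)
print(np.array(B), 'mid from all',np.mean(B,0))
rows([.193,.647,.21],163.396,[([.5,.3,.21],163.4),([.462,-.231,.21],165.2)])
E
```

```text
[0.67015248 0.2117931  0.1077    ] [0.59098135 0.19421361 0.0697    ] 0.08109936397362208 12.519085216960658
[0.68751665 0.13199997 0.1077    ] [0.60880285 0.11457322 0.0697    ] 0.08061981345568503 12.48357469031517
[0.70496234 0.05219105 0.1077    ] [0.62630478 0.03451227 0.0697    ] 0.08061979032492383 12.667091611195632
[[0.63634083 0.20429398]
 [0.65393367 0.12457722]
 [0.67140748 0.04464228]] mid from all [0.65389399 0.12450449]
[-1.3112 -0.816   0.     -0.    ]
[-1.6956 -2.5484  0.     -0.02  ]
```

>>> move_arm([
  [[-1, -0.65, 0, 0, 0], [-1, -0.65, 0, 0, 0], [-1, -0.65, 0, 0, 0], [-1, -0.65, 0, 0, 0], [-1, -0.65, 0, 0, 0], [-1, -0.65, 0, 0, 0], [-1, -0.65, 0, 0, 0], [-1, -0.65, 0, 0, 0]],
])

```text
clock: 0.9
ee_pos: [0.4273, 0.3701, 0.2092]
orientation: [[-0.957, 0.29, 0.001], [0.29, 0.957, -0.002], [-0.001, -0.002, -1.0]]
force: [-0.4, 1.1, -0.5]
opening: 0.998
finger_force: 0.0
```

>>> move_arm([
  [[-0.69, -0.9, 0, -0.02, 0], [-0.69, -0.9, 0, -0.02, 0], [-0.69, -0.9, 0, -0.02, 0], [-0.69, -0.9, 0, -0.02, 0], [-0.69, -0.9, 0, -0.02, 0], [-0.69, -0.9, 0, -0.02, 0], [-0.69, -0.9, 0, -0.02, 0], [-0.69, -0.9, 0, -0.02, 0]],
])

```text
clock: 1.7
ee_pos: [0.547, 0.0527, 0.2092]
orientation: [[-0.966, 0.26, 0.0], [0.26, 0.966, -0.001], [-0.0, -0.001, -1.0]]
force: [-0.7, 1.4, -0.4]
opening: 0.996
finger_force: 0.0
```

>>> move_arm([
  [[0, -0.98, 0, 0, 0], [0, -0.98, 0, 0, 0], [0, -0.98, 0, 0, 0], [0, -0.98, 0, 0, 0], [0, -0.98, 0, 0, 0], [0, -0.98, 0, 0, 0], [0, -0.98, 0, 0, 0], [0, -0.98, 0, 0, 0]],
])

```text
clock: 2.5
ee_pos: [0.4706, -0.2273, 0.2092]
orientation: [[-0.966, 0.257, -0.0], [0.257, 0.966, 0.001], [0.001, 0.001, -1.0]]
force: [-0.0, 0.4, 0.2]
opening: 0.998
finger_force: 0.0
```

```bash
python3 - <<'E'
from h import *
s=r.get_state();print(s['clock'],s['ee_pos'],s['orientation'],s['joint_pos'])
R=s['orientation'];print(R.T@(np.array([.462,-.231,.05])-s['ee_pos'])/.3)
E
```

```text
2.5 [ 0.47064612 -0.22727223  0.20921598] [[-9.66337464e-01  2.57277597e-01 -3.78375525e-04]
 [ 2.57276788e-01  9.66336610e-01  1.48653728e-03]
 [ 7.48090862e-04  1.33914943e-03 -9.99998824e-01]] [-2.85519477e+01 -1.41999758e+00  1.10354971e+02  6.81151383e-02
  7.11247906e+01 -1.03665447e+02]
[ 0.02425632 -0.02013315  0.53071173]
```

>>> move_arm([
  [[0.024, -0.02, 0.5, 0, 0], [0.024, -0.02, 0.5, 0, 0], [0.024, -0.02, 0.5, 0, 0], [0.024, -0.02, 0.5, 0, 0], [0.024, -0.02, 0.6, 0, 0], [0.024, -0.02, 0.66, 0, 0], [0.024, -0.02, 0.66, 0, 0]],
])

```text
clock: 3.2
ee_pos: [0.4621, -0.2298, 0.0113]
orientation: [[-0.967, 0.254, -0.002], [0.254, 0.967, 0.002], [0.003, 0.001, -1.0]]
force: [0.5, 0.6, 0.1]
opening: 0.998
finger_force: 0.0
```

```bash
python3 - <<'E'
from h import *
s=r.get_state();print(s['clock'],s['ee_pos'],s['orientation'][:,0])
R=s['orientation'];print(R.T@(np.array([.462,-.231,.0097])-s['ee_pos'])/.3)
snap('scene','s1')
p=cv2.imread('pics/s1.png');cv2.imwrite('pics/s1c.png',cv2.resize(p[190:310,190:330],None,fx=5,fy=5))
E
```

```text
3.2 [ 0.46214342 -0.22984342  0.01134825] [-0.96726041  0.25377196  0.00266375]
[-0.00053058 -0.00385659  0.00548842]
```

View pics/s1c.png

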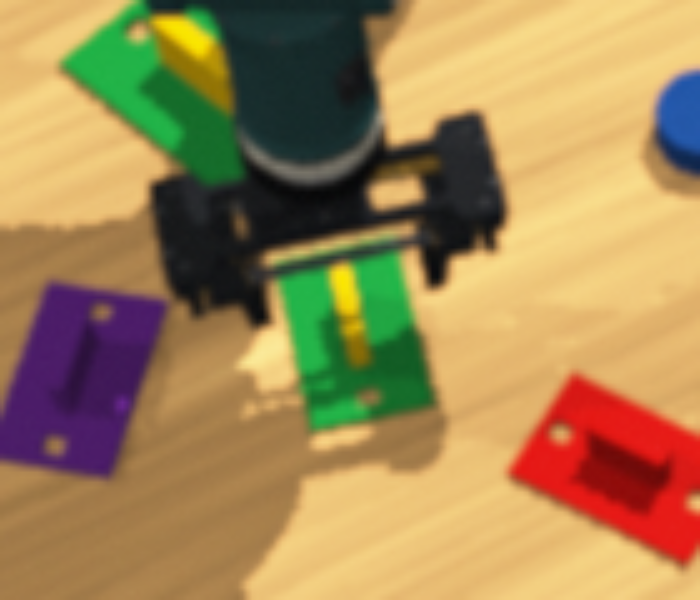

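The fingers straddle the yellow bar of the small green cover, centred at about (345,310) in the crop, so I'm closing and lifting.

>>> move_arm([
  [[0, -0.003, 0.004, 0, 0], [0, -0.003, 0.004, 0, 1], [0, -0.003, 0.004, 0, 1], [0, -0.003, 0.004, 0, 1], [0, -0.003, 0.004, 0, 1], [0, -0.003, 0.004, 0, 1], [0, -0.003, 0.004, 0, 1], [0, -0.003, 0.004, 0, 1]],
])

```text
clock: 4.05
ee_pos: [0.4619, -0.2327, 0.0103]
orientation: [[-0.967, 0.256, -0.0], [0.256, 0.967, 0.0], [0.0, 0.0, -1.0]]
force: [-0.5, 1.5, -0.2]
opening: 0.385
finger_force: 0.0
```

```bash
python3 - <<'E'
from h import *
s=r.get_state();print(s['clock'],s['ee_pos'],s['orientation'],s['opening'],s['finger_force'],s['force'])
E
```

```text
4.05 [ 0.46186539 -0.23271967  0.01029771] [[-9.66766399e-01  2.55661211e-01 -2.74069867e-04]
 [ 2.55661180e-01  9.66766435e-01  1.42760250e-04]
 [ 3.01459806e-04  6.79467872e-05 -9.99999952e-01]] 0.38523388398140607 0.0 [-0.48327322  1.47985538 -0.22333531]
```

>>> move_arm([
  [[0, 0, 0, 0, 1], [0, 0, 0, 0, 1], [0, 0, 0, 0, 1], [0, 0, 0, 0, 1], [0, 0, 0, 0, 1], [0, 0, 0, 0, 1]],
])

```text
clock: 4.65
ee_pos: [0.462, -0.2327, 0.0104]
orientation: [[-0.967, 0.256, 0.0], [0.256, 0.967, 0.0], [-0.0, 0.0, -1.0]]
force: [0.2, -0.0, -0.0]
opening: 0.008
finger_force: 0.0
```

```bash
python3 - <<'E'
from h import *
s=r.get_state();print(s['clock'],s['ee_pos'],s['orientation'],s['opening'],s['finger_force'],s['force'])
E
```

```text
4.65 [ 0.46203452 -0.23270724  0.01040434] [[-9.66801946e-01  2.55526897e-01  3.48045740e-05]
 [ 2.55526898e-01  9.66801947e-01  3.73136022e-06]
 [-3.26956670e-05  1.25009911e-05 -9.99999999e-01]] 0.008198874019187164 0.0 [ 0.15497957 -0.00554282 -0.03117345]
```

```bash
python3 - <<'E'
from h import *
snap('scene','s2');snap('top','t2')
p=cv2.imread('pics/s2.png');q=cv2.imread('pics/t2.png')
cv2.imwrite('pics/c3.png',np.hstack([cv2.resize(p[200:300,200:300],(400,400)),cv2.resize(q[225:305,340:420],(400,400))]))
E
```

```text
(no output)
```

View pics/c3.png

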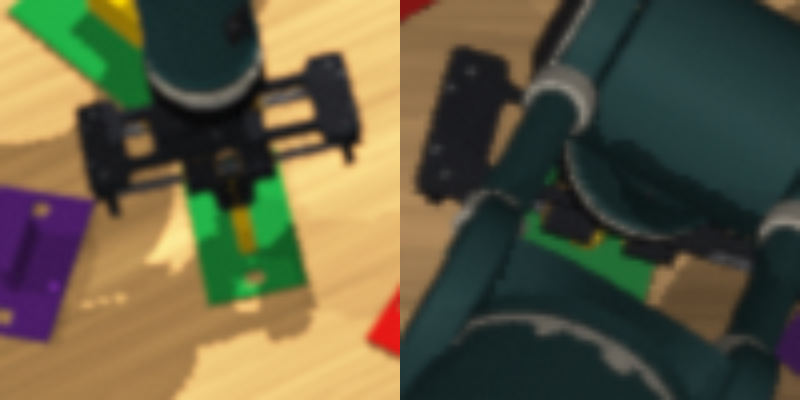

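The view shows the fingers either side of the bar while the opening reads shut, so the two readings conflict. I'll lift a little and check with depth.

>>> move_arm([
  [[0, 0, -0.1, 0, 1], [0, 0, -0.2, 0, 1], [0, 0, -0.3, 0, 1], [0, 0, -0.3, 0, 1]],
])

```text
clock: 5.15
ee_pos: [0.4654, -0.2346, 0.1052]
orientation: [[-0.967, 0.256, 0.008], [0.255, 0.967, -0.004], [-0.009, -0.002, -1.0]]
force: [1.2, -0.4, 0.0]
opening: 0.006
finger_force: 0.0
```

```bash
python3 - <<'E'
from h import *
p,d=snap('scene','s3')
s=r.get_state();print(s['clock'],s['ee_pos'],s['opening'],s['finger_force'],s['force'])
hsv=cv2.cvtColor(p,cv2.COLOR_BGR2HSV)
for nm,lo,hi in(('green',45,85),('yellow',22,34)):
    v,u=np.nonzero((hsv[...,0]>lo)&(hsv[...,0]<hi)&(hsv[...,1]>150));W=world('scene',d,u,v)
    k=(abs(W[:,0]-.462)<.09)&(abs(W[:,1]+.231)<.07)&(W[:,2]>(.0 if nm=='green' else .015))&(d[v,u]>0);W=W[k]
    print(nm,len(W),np.percentile(W,[5,50,95],axis=0).round(3) if len(W) else '')
cv2.imwrite('pics/c4.png',cv2.resize(p[170:310,180:340],(800,600)))
E
```

```text
5.2 [ 0.46395676 -0.23379596  0.10290536] 0.005945939333654496 0.0 [-0.37482752  0.05691378 -0.49400251]
green 648 [[ 0.413 -0.27   0.002]
 [ 0.467 -0.234  0.006]
 [ 0.515 -0.196  0.012]]
yellow 69 [[ 0.443 -0.24   0.026]
 [ 0.468 -0.231  0.037]
 [ 0.488 -0.221  0.044]]
```

View pics/c4.png

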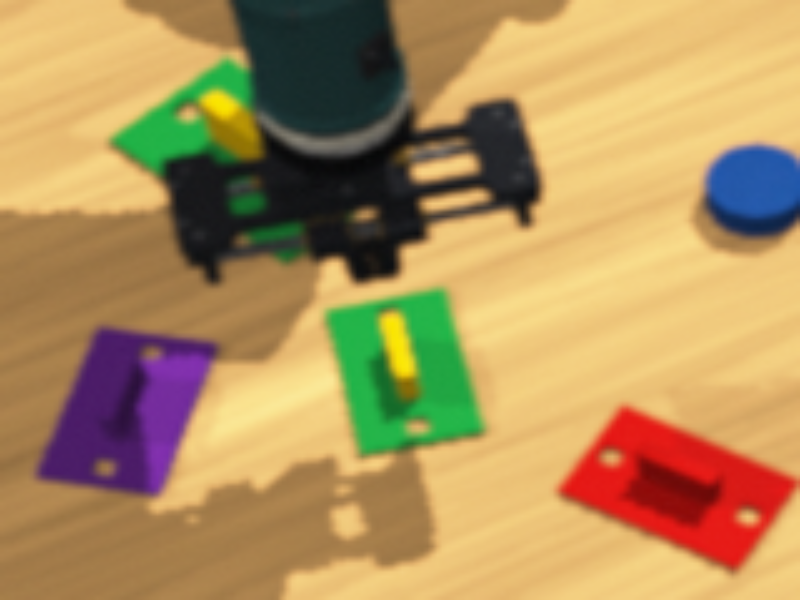

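The cover is still on the table at (405,365) in the crop, and the gripper is shut above it at (375,265). I need to compare the reported TCP with where the cameras see the fingertips.

```bash
python3 - <<'E'
from h import *
d=np.load('pics/s3.npy');p=cv2.imread('pics/s3.png')
m=r.camera_model('scene');K=m['intrinsics'];V=m['view']
def pr(x):
    c=V[:3,:3]@x+V[:3,3];c=K@c;return c[:2]/c[2]
for x in([.464,-.234,.103],[.464,-.234,.0],[.462,-.231,.037]):
    uv=pr(np.array(x));print(x,uv,'crop',(uv-[180,170])*[5,4.286])
# points of gripper: tip region in crop ~ (375,265)
vv,uu=np.mgrid[215:245,230:290];W=world('scene',d,uu.ravel(),vv.ravel());z=d[vv,uu].ravel()
k=(z>0)&(W[:,2]>.06)&(W[:,2]<.3);W=W[k];o=W[np.argsort(W[:,2])[:40]];print(len(W));print(o[::3].round(3))
# cluster shut-finger box
uvs=np.c_[uu.ravel(),vv.ravel()][k]
for u,v in((253,230),(254,228),(256,230),(258,233),(254,234),(222,234),(285,221)):
    print(u,v,world('scene',d,np.array([u]),np.array([v])).round(3))
E
```

```text
[0.464, -0.234, 0.103] [255.40624471 239.17633377] crop [377.03122354 296.48976653]
[0.464, -0.234, 0.0] [259.28551491 257.70361109] crop [396.42757454 375.89767713]
[0.462, -0.231, 0.037] [258.5827497  250.32601608] crop [392.91374848 344.27730492]
648
[[ 0.47  -0.241  0.133]
 [ 0.474 -0.23   0.135]
 [ 0.474 -0.233  0.137]
 [ 0.471 -0.234  0.139]
 [ 0.473 -0.232  0.141]
 [ 0.477 -0.222  0.143]
 [ 0.47  -0.248  0.144]
 [ 0.473 -0.237  0.145]
 [ 0.476 -0.229  0.147]
 [ 0.472 -0.231  0.148]
 [ 0.472 -0.239  0.149]
 [ 0.471 -0.242  0.151]
 [ 0.477 -0.227  0.152]
 [ 0.478 -0.221  0.153]]
253 230 [[ 0.473 -0.238  0.166]]
254 228 [[ 0.461 -0.231  0.154]]
256 230 [[ 0.477 -0.231  0.165]]
258 233 [[ 0.475 -0.226  0.144]]
254 234 [[ 0.473 -0.237  0.145]]
222 234 [[ 0.476 -0.32   0.213]]
285 221 [[ 0.516 -0.161  0.208]]
```

The shut fingertips are seen at z≈0.131 while the reported TCP z is 0.103, with xy agreeing. So the real tips sit about 28 mm above the reported value, and the first close passed above the bar. I'll open, go lower, and find the true height by a gentle touch.

>>> move_arm([
  [[0, 0.005, 0, 0, 0], [0, 0.005, 0, 0, 0], [0, 0.005, 0, 0, 0], [0, 0.005, 0, 0, 0], [0, 0.005, 0.1, 0, 0], [0, 0.005, 0.2, 0, 0], [0, 0.005, 0.3, 0, 0], [0, 0.005, 0.37, 0, 0], [0, 0.005, 0.4, 0, 0], [0, 0.005, 0.4, 0, 0]],
])

```text
clock: 6.2
ee_pos: [0.461, -0.2305, -0.0212]
orientation: [[-0.967, 0.256, -0.003], [0.256, 0.967, 0.002], [0.004, 0.001, -1.0]]
force: [0.5, 0.6, 0.2]
opening: 0.89
finger_force: 0.0
```

>>> move_arm([
  [[0, 0, 0, 0, 0], [0, 0, 0.003, 0, 0], [0, 0, 0.006, 0, 0]],
])

```text
clock: 6.5
ee_pos: [0.4636, -0.2319, -0.0201]
orientation: [[-0.967, 0.256, 0.002], [0.256, 0.967, -0.001], [-0.003, -0.001, -1.0]]
force: [0.5, -0.4, 0.4]
opening: 1.002
finger_force: 0.0
```

>>> move_arm([
  [[0, 0, 0.006, 0, 0], [0, 0, 0.012, 0, 0], [0, 0, 0.012, 0, 0]],
])

```text
clock: 6.8
ee_pos: [0.4623, -0.2312, -0.0251]
orientation: [[-0.967, 0.256, -0.0], [0.256, 0.967, 0.0], [0.0, 0.0, -1.0]]
force: [0.2, -0.1, -0.6]
opening: 1.0
finger_force: 0.0
```

>>> move_arm([
  [[0, 0, 0.006, 0, 0], [0, 0, 0.006, 0, 0]],
])

```text
clock: 7.0
ee_pos: [0.4622, -0.2311, -0.0271]
orientation: [[-0.967, 0.256, -0.0], [0.256, 0.967, 0.0], [0.001, 0.0, -1.0]]
force: [1.3, -0.6, -0.0]
opening: 0.998
finger_force: 0.0
```

>>> move_arm([
  [[0, 0, 0.006, 0, 0], [0, 0, 0.006, 0, 0]],
])

```text
clock: 7.2
ee_pos: [0.4625, -0.2313, -0.0286]
orientation: [[-0.967, 0.256, 0.0], [0.256, 0.967, -0.0], [-0.0, -0.0, -1.0]]
force: [0.0, -0.2, -0.5]
opening: 0.999
finger_force: 0.0
```

>>> move_arm([
  [[0, 0, 0.006, 0, 0], [0, 0, 0.006, 0, 0]],
])

```text
clock: 7.4
ee_pos: [0.4626, -0.2314, -0.0287]
orientation: [[-0.967, 0.255, -0.001], [0.255, 0.967, 0.0], [0.001, 0.0, -1.0]]
force: [-4.3, 1.5, 14.9]
opening: 1.007
finger_force: 7.5
```

>>> move_arm([
  [[0, 0, 0.006, 0, 0], [0, 0, 0.006, 0, 0]],
])

```text
clock: 7.6
ee_pos: [0.4626, -0.2314, -0.0288]
orientation: [[-0.967, 0.255, -0.001], [0.255, 0.967, 0.0], [0.001, 0.0, -1.0]]
force: [-10.2, 6.1, 29.5]
opening: 1.001
finger_force: 14.9
```

Contact with the table came at reported z=-0.0287, so the true tip is the reported z plus 28.7 mm. I'll raise the tip to about 9.5 mm and close.

>>> move_arm([
  [[0, 0, -0.044, 0, 0.5], [0, 0, -0.044, 0, 1], [0, 0, -0.044, 0, 1], [0, 0, -0.044, 0, 1], [0, 0, -0.044, 0, 1], [0, 0, -0.044, 0, 1], [0, 0, -0.044, 0, 1], [0, 0, -0.044, 0, 1], [0, 0, -0.044, 0, 1], [0, 0, -0.044, 0, 1]],
])

```text
clock: 8.6
ee_pos: [0.4624, -0.2312, -0.019]
orientation: [[-0.967, 0.256, -0.0], [0.256, 0.967, 0.0], [0.0, 0.0, -1.0]]
force: [0.3, -0.6, 0.7]
opening: 0.132
finger_force: 30.0
```

>>> move_arm([
  [[0, 0, 0, 0, 1], [0, 0, 0, 0, 1], [0, 0, 0, 0, 1], [0, 0, 0, 0, 1]],
])

```text
clock: 9.0
ee_pos: [0.4624, -0.2312, -0.019]
orientation: [[-0.967, 0.256, -0.0], [0.256, 0.967, 0.0], [0.0, 0.0, -1.0]]
force: [-0.5, 0.6, -1.1]
opening: 0.13
finger_force: 30.0
```

```bash
python3 - <<'E'
from h import *
s=r.get_state();print(s['clock'],s['ee_pos'],s['orientation'],s['opening'],s['finger_force'],s['force'])
E
```

```text
9.0 [ 0.4623613  -0.23124938 -0.01903024] [[-9.66799006e-01  2.55538013e-01 -8.02176598e-05]
 [ 2.55538011e-01  9.66799009e-01  3.36087006e-05]
 [ 8.61426546e-05  1.19941971e-05 -9.99999996e-01]] 0.1300325131987969 30.00003612600267 [-0.45412135  0.5707585  -1.07083882]
```

Gripped: opening 0.13 (12 mm bar) at 30 N. Now I'll work out the carry and the hinged placement, with the back edge down first and then pivoting in the grip.

```bash
cat > plan.py <<'E'
from h import *
b=np.array([.654,.1245]);a0=np.radians(12.6);u=np.array([np.cos(a0),np.sin(a0)]);c,s_=np.cos(np.radians(25)),np.sin(np.radians(25))
hh=.0284
def tcp(phi,C,lift=0):
    f=np.radians(phi);s=C-.059*np.cos(f)+hh*np.sin(f);n=.059*np.sin(f)+hh*np.cos(f)+lift
    return np.r_[b+u*(s*c-n*s_),.076+s*s_+n*c-.0187-.0287]
E
python3 - <<'E'
from plan import *
rows([.4624,-.2312,-.019],165.2,[([.4624,-.2312,.15],165.2),(np.r_[tcp(25,.057,.04)],192.6)])
print(tcp(25,.057,.04))
p0=tcp(25,.057,.04)
for q in [(25,.057,.02),(25,.057,.005),(25,.057,0),(20,.0575,0),(15,.058,0),(10,.0585,0),(5,.059,0),(0,.059,0)]:
    print(q,tcp(*q),end='');rows(p0,192.6,[(tcp(*q),192.6)])
E
```

```text
[ 0.      0.     -0.5633 -0.    ]
[-0.2429  1.2723 -0.4545 -0.3044]
[0.63033872 0.11921108 0.11734155]
(25, 0.057, 0.02) [0.63858752 0.1210549  0.0992154 ][-0.0282 -0.      0.0604 -0.    ]
(25, 0.057, 0.005) [0.64477412 0.12243777 0.08562078][-0.0493 -0.      0.1057 -0.    ]
(25, 0.057, 0) [0.64683633 0.12289873 0.08108924][-0.0563  0.      0.1208 -0.    ]
(20, 0.0575, 0) [0.64508206 0.1225066  0.07605029][-0.0504 -0.      0.1376 -0.    ]
(15, 0.058, 0) [0.64378272 0.12221617 0.07083516][-0.0459 -0.      0.155  -0.    ]
(10, 0.0585, 0) [0.64295157 0.12203038 0.06548514][-0.0431 -0.      0.1729 -0.    ]
(5, 0.059, 0) [0.64259829 0.12195142 0.06004256][-0.0419 -0.      0.191  -0.    ]
(0, 0.059, 0) [0.6422867  0.12188177 0.05433914][-0.0408 -0.      0.21   -0.    ]
```

>>> move_arm([
  [[0, 0, -0.15, 0, 1], [0, 0, -0.3, 0, 1], [0, 0, -0.45, 0, 1], [0, 0, -0.6, 0, 1], [0, 0, -0.6, 0, 1]],
])

```text
clock: 9.5
ee_pos: [0.467, -0.2339, 0.1688]
orientation: [[-0.967, 0.255, 0.012], [0.255, 0.967, -0.007], [-0.013, -0.004, -1.0]]
force: [0.5, -1.0, -0.2]
opening: 0.131
finger_force: 30.0
```

>>> move_arm([
  [[-0.12, 0.9, 0, 0, 1], [-0.12, 0.9, 0, 0, 1], [-0.12, 0.9, 0, 0, 1], [-0.12, 0.9, 0, 0, 1], [-0.12, 0.9, 0, 0, 1], [-0.12, 0.9, 0, 0, 1], [-0.12, 0.9, 0, 0, 1], [-0.12, 0.9, 0, 0, 1]],
])

```text
clock: 10.3
ee_pos: [0.5653, 0.0207, 0.1597]
orientation: [[-0.967, 0.254, -0.002], [0.254, 0.967, -0.001], [0.002, -0.001, -1.0]]
force: [-0.6, -0.1, -1.2]
opening: 0.134
finger_force: 30.0
```

>>> move_arm([
  [[-0.12, 0.37, 0, -0.3044, 1], [-0.12, 0.37, 0, -0.3044, 1], [-0.12, 0.37, 0, -0.3044, 1], [-0.12, 0.37, 0, -0.3044, 1], [-0.12, 0.37, 0, -0.3044, 1], [-0.12, 0.37, 0, -0.3044, 1], [-0.12, 0.37, 0, -0.3044, 1], [-0.12, 0.37, 0, -0.3044, 1]],
])

```text
clock: 11.1
ee_pos: [0.629, 0.1175, 0.1612]
orientation: [[-0.976, -0.216, 0.0], [-0.216, 0.976, -0.0], [0.0, -0.0, -1.0]]
force: [-0.5, -0.2, -0.5]
opening: 0.132
finger_force: 30.0
```

```bash
python3 - <<'E'
from plan import *
s=r.get_state();print(s['clock'],s['ee_pos'],s['orientation'],s['opening'])
h0=np.degrees(np.arctan2(*s['orientation'][[1,0],0]))%360;print(h0)
rows(s['ee_pos'],h0,[(tcp(25,.057,.04),192.6)])
p,d=snap('scene','s4');q,e=snap('top','t4')
cv2.imwrite('pics/c5.png',np.hstack([cv2.resize(p[160:300,330:470],(400,400)),cv2.resize(q[130:230,170:300],(400,400))]))
E
```

```text
11.1 [0.62898382 0.1175137  0.16115981] [[-9.76432347e-01 -2.15823706e-01  1.45179353e-05]
 [-2.15823705e-01  9.76432330e-01 -1.85050474e-04]
 [ 2.57624977e-05 -1.83822583e-04 -9.99999983e-01]] 0.13178228314932128
192.46385672148983
[-0.0056  0.0045  0.1461 -0.0015]
```

View pics/c5.png

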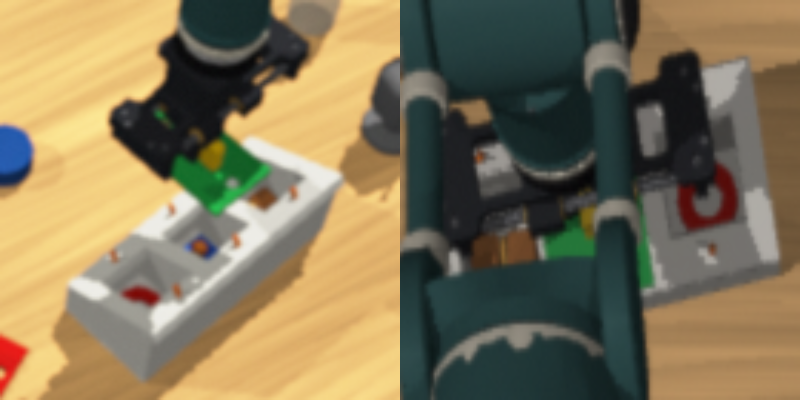

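The cover hangs level in the gripper, above the station in the scene view, with nothing disturbed. I'll check its height and position numerically before descending.

```bash
python3 - <<'E'
from plan import *
p=cv2.imread('pics/s4.png');d=np.load('pics/s4.npy');hsv=cv2.cvtColor(p,cv2.COLOR_BGR2HSV)
v,u_=np.nonzero((hsv[...,0]>45)&(hsv[...,0]<85)&(hsv[...,1]>120));W=world('scene',d,u_,v)
W=W[(np.hypot(W[:,0]-.64,W[:,1]-.12)<.1)&(W[:,2]>.12)]
ee=np.array([.629,.1175]);L=(W[:,:2]-ee)@np.c_[u,[-u[1],u[0]]]
print(len(W),np.percentile(W[:,2],[5,25,50,75,95]).round(4));print(np.percentile(L,[0,1,99,100],axis=0).round(4))
k=abs(W[:,2]-np.median(W[:,2]))<.006;A=np.c_[L[k],np.ones(k.sum())];print(np.linalg.lstsq(A,W[k,2],rcond=None)[0])
# white station check with scene cam: mid-bay pins orange
m=(hsv[...,0]<16)&(hsv[...,1]>130)&(hsv[...,2]>110)
v,u_=np.nonzero(m);W=world('scene',d,u_,v);D=(W[:,:2]-b)@np.c_[u,[-u[1],u[0]]]
k=(abs(D[:,0])<.07)&(abs(D[:,1])<.15)&(W[:,2]>.055);print(np.c_[D,W[:,2],u_,v][k].round(3)[:40])
E
```

```text
432 [0.1824 0.1845 0.1862 0.1883 0.2586]
[[-0.0547 -0.0838]
 [-0.0185 -0.0789]
 [ 0.0593  0.0366]
 [ 0.06    0.0387]]
[ 0.00622842 -0.0044099   0.18586215]
[[ 6.00e-03  7.90e-02  2.61e-01  4.32e+02  1.87e+02]
 [ 3.70e-02  8.20e-02  1.10e-01  4.32e+02  2.26e+02]
 [ 3.90e-02  8.10e-02  1.08e-01  4.32e+02  2.27e+02]
 [-4.20e-02  2.00e-03  6.60e-02  3.90e+02  2.33e+02]
 [ 3.80e-02  0.00e+00  1.10e-01  4.12e+02  2.43e+02]
 [ 3.80e-02  1.00e-03  1.04e-01  4.12e+02  2.44e+02]
 [-4.40e-02 -8.10e-02  7.30e-02  3.69e+02  2.48e+02]
 [-4.10e-02 -8.40e-02  7.40e-02  3.69e+02  2.49e+02]
 [ 3.60e-02 -8.10e-02  1.09e-01  3.91e+02  2.60e+02]
 [ 3.70e-02 -8.20e-02  1.07e-01  3.91e+02  2.61e+02]
 [ 4.20e-02 -8.30e-02  1.14e-01  3.92e+02  2.61e+02]
 [ 3.40e-02 -7.60e-02  8.90e-02  3.91e+02  2.62e+02]
 [ 4.10e-02 -8.10e-02  1.05e-01  3.92e+02  2.62e+02]]
```

Plate height is 0.186 against 0.185 expected, it is level, and its back edge is at +59 mm. That all agrees, so I'm going to the approach pose.

>>> move_arm([
  [[-0.0056, 0.0045, 0.07, -0.0015, 1], [-0.0056, 0.0045, 0.14, -0.0015, 1], [-0.0056, 0.0045, 0.146, -0.0015, 1], [-0.0056, 0.0045, 0.146, -0.0015, 1], [-0.0056, 0.0045, 0.146, -0.0015, 1]],
])

```text
clock: 11.7
ee_pos: [0.6315, 0.1205, 0.1184]
orientation: [[-0.975, -0.22, 0.002], [-0.22, 0.975, 0.0], [-0.002, -0.0, -1.0]]
force: [0.1, 1.1, -0.8]
opening: 0.135
finger_force: 30.0
```

>>> move_arm([
  [[-0.014, 0, 0.03, 0, 1], [-0.0282, 0, 0.0604, 0, 1], [-0.035, 0, 0.075, 0, 1], [-0.042, 0, 0.09, 0, 1], [-0.0493, 0, 0.1057, 0, 1], [-0.0493, 0, 0.1057, 0, 1]],
])

```text
clock: 12.3
ee_pos: [0.6448, 0.1236, 0.0844]
orientation: [[-0.975, -0.22, -0.001], [-0.22, 0.975, -0.0], [0.002, 0.0, -1.0]]
force: [-0.2, -1.2, -0.1]
opening: 0.129
finger_force: 30.0
```

```bash
python3 - <<'E'
from plan import *
s=r.get_state();print(s['clock'],s['ee_pos'],s['orientation'],s['opening'],s['force'])
h0=np.degrees(np.arctan2(*s['orientation'][[1,0],0]))%360;print(h0)
print(tcp(25,.057,.005))
for q in [(25,.057,0),(20,.0575,0),(15,.058,0),(10,.0585,0),(5,.059,0),(0,.059,0)]:rows(s['ee_pos'],h0,[(tcp(*q),192.6)])
E
```

```text
12.3 [0.64478639 0.12359091 0.08439287] [[-9.75422430e-01 -2.20338104e-01 -1.48444270e-03]
 [-2.20337997e-01  9.75423555e-01 -2.37115243e-04]
 [ 1.50020590e-03  9.57916052e-05 -9.99998870e-01]] 0.12934548724233727 [-0.22213512 -1.16034024 -0.10731464]
192.72890053537904
[0.64477412 0.12243777 0.08562078]
[-0.0062 -0.0038  0.011   0.0014]
[-0.0002 -0.0037  0.0278  0.0014]
[ 0.0043 -0.0037  0.0452  0.0014]
[ 0.0071 -0.0037  0.063   0.0014]
[ 0.0083 -0.0037  0.0812  0.0014]
[ 0.0094 -0.0037  0.1002  0.0014]
```

>>> move_arm([
  [[-0.003, -0.0035, 0.006, 0.001, 1], [-0.0062, -0.0035, 0.011, 0.001, 1], [-0.0062, -0.0035, 0.011, 0.001, 1], [-0.003, -0.0035, 0.02, 0.001, 1], [0, -0.0035, 0.028, 0.001, 1], [0, -0.0035, 0.028, 0.001, 1]],
])

```text
clock: 12.9
ee_pos: [0.6464, 0.1228, 0.0782]
orientation: [[-0.976, -0.219, 0.003], [-0.219, 0.976, 0.0], [-0.003, -0.0, -1.0]]
force: [1.0, -0.1, 4.1]
opening: 0.13
finger_force: 30.0
```

```bash
python3 - <<'E'
from plan import *
s=r.get_state();print(s['clock'],s['ee_pos'],s['opening'],s['force'],s['moment'])
print(tcp(20,.0575,0))
p,d=snap('scene','s5');cv2.imwrite('pics/c6.png',cv2.resize(p[180:290,340:460],(720,600),interpolation=cv2.INTER_CUBIC))
hsv=cv2.cvtColor(p,cv2.COLOR_BGR2HSV)
v,u_=np.nonzero((hsv[...,0]>45)&(hsv[...,0]<85)&(hsv[...,1]>120));W=world('scene',d,u_,v)
D=(W[:,:2]-b)@np.c_[u,[-u[1],u[0]]];k=(abs(D[:,0])<.07)&(abs(D[:,1])<.05)&(W[:,2]<.125)&(W[:,2]>.05)
A=np.c_[D,np.ones(len(D))];
for i in range(5):
    c_=np.linalg.lstsq(A[k],W[k,2],rcond=None)[0];k&=abs(A@c_-W[:,2])<.005
print(k.sum(),c_,np.degrees(np.arctan(c_[0])),np.percentile(D[k],[1,99],axis=0))
E
```

```text
12.9 [0.64641697 0.12277124 0.07819501] 0.12965602284884825 [ 1.01308585 -0.11162137  4.06807515] [ 0.02455934 -0.3457307  -0.05121764]
[0.64508206 0.1225066  0.07605029]
354 [ 0.05157934 -0.01367503  0.10375146] 2.9526618094802495 [[-0.04032196 -0.03506345]
 [ 0.0522258   0.03599717]]
```

View pics/c6.png

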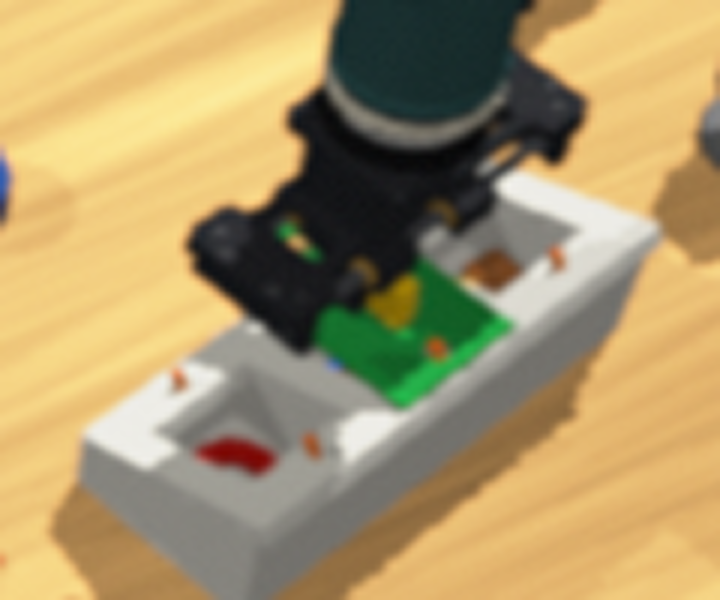

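The back pin shows through the hole (orange at (437,348)), the back edge is down, and the pivot has begun at 3° and 4 N. I'll keep pivoting.

>>> move_arm([
  [[0.002, 0, 0.008, 0, 1], [0.0045, 0, 0.017, 0, 1], [0.006, 0, 0.026, 0, 1], [0.0073, 0, 0.035, 0, 1], [0.0073, 0, 0.035, 0, 1]],
])

```text
clock: 13.45
ee_pos: [0.6427, 0.122, 0.0658]
orientation: [[-0.976, -0.219, -0.001], [-0.219, 0.976, -0.0], [0.001, 0.0, -1.0]]
force: [0.7, -0.0, 3.4]
opening: 0.132
finger_force: 30.0
```

```bash
cat > chk.py <<'E'
from plan import *
import sys
s=r.get_state();print(s['clock'],s['ee_pos'],s['opening'],s['force'],s['moment'])
p,d=snap('scene',sys.argv[1]);cv2.imwrite('pics/'+sys.argv[1]+'c.png',cv2.resize(p[180:290,340:460],(720,600),interpolation=cv2.INTER_CUBIC))
hsv=cv2.cvtColor(p,cv2.COLOR_BGR2HSV)
v,u_=np.nonzero((hsv[...,0]>45)&(hsv[...,0]<85)&(hsv[...,1]>120));W=world('scene',d,u_,v)
D=(W[:,:2]-b)@np.c_[u,[-u[1],u[0]]];k=(abs(D[:,0])<.07)&(abs(D[:,1])<.05)&(W[:,2]<.125)&(W[:,2]>.04)
A=np.c_[D,np.ones(len(D))]
for i in range(5):
    c_=np.linalg.lstsq(A[k],W[k,2],rcond=None)[0];k&=abs(A@c_-W[:,2])<.005
print(k.sum(),c_,np.degrees(np.arctan(c_[0])),np.percentile(D[k],[1,99],axis=0))
E
python3 chk.py s6; python3 -c "
from plan import *
print(tcp(10,.0585))"
```

```text
13.45 [0.64273717 0.12204792 0.06584868] 0.13175148913619658 [ 0.71497468 -0.04612614  3.40612545] [ 0.1399576  -0.39708562  0.04186991]
338 [ 0.23535719 -0.00037596  0.09381806] 13.24394426150928 [[-0.01329019 -0.03438565]
 [ 0.05032252  0.0359674 ]]
[0.64295157 0.12203038 0.06548514]
```

Tilt is 13° and tracking the plan. Pivoting the rest of the way.

>>> move_arm([
  [[0.0006, 0, 0.009, 0, 1], [0.0012, 0, 0.018, 0, 1], [0.0018, 0, 0.027, 0, 1], [0.0023, 0, 0.037, 0, 1], [0.0023, 0, 0.037, 0, 1]],
])

```text
clock: 14.0
ee_pos: [0.6424, 0.122, 0.0549]
orientation: [[-0.976, -0.219, -0.0], [-0.219, 0.976, -0.0], [0.0, 0.0, -1.0]]
force: [1.0, 0.3, 3.5]
opening: 0.135
finger_force: 30.0
```

```bash
python3 chk.py s7; python3 -c "
from plan import *
print(tcp(0,.059))"
```

```text
14.0 [0.64242983 0.12197577 0.05494214] 0.13538110638354364 [1.04212072 0.32269266 3.51857848] [ 0.12103311 -0.28539784 -0.01275961]
311 [ 0.42724677 -0.00952664  0.0838599 ] 23.134439646591158 [[-0.04145963 -0.03461427]
 [ 0.04937472  0.03727157]]
[0.6422867  0.12188177 0.05433914]
```

>>> move_arm([
  [[0, 0, 0.004, 0, 1], [0, 0, 0.008, 0, 1], [0, 0, 0.008, 0, 1]],
])

```text
clock: 14.35
ee_pos: [0.6426, 0.122, 0.053]
orientation: [[-0.976, -0.219, 0.0], [-0.219, 0.976, 0.0], [-0.0, -0.0, -1.0]]
force: [0.1, -0.8, 4.0]
opening: 0.13
finger_force: 30.0
```

```bash
python3 chk.py s8
```

```text
14.35 [0.64255583 0.12200928 0.05304567] 0.12993984830264763 [ 0.07603243 -0.83993317  4.02470065] [ 0.09665611 -0.29754605 -0.01537512]
311 [ 0.47613256 -0.01744457  0.0821319 ] 25.46064014424622 [[-0.01123983 -0.03498576]
 [ 0.04900498  0.03822798]]
```

The tilt is 25.5° and the top surface is at the expected height (0.082 against 0.0815). Releasing, then retreating up.

>>> move_arm([
  [[0, 0, 0, 0, 0.5], [0, 0, 0, 0, 0.5], [0, 0, 0, 0, 0.5], [0, 0, 0, 0, 0.5], [0, 0, 0, 0, 0.5], [0, 0, 0, 0, 0.5]],
])

```text
clock: 15.0
ee_pos: [0.6425, 0.122, 0.053]
orientation: [[-0.976, -0.219, -0.0], [-0.219, 0.976, -0.0], [0.0, 0.0, -1.0]]
force: [-0.2, -0.8, -0.0]
opening: 0.5
finger_force: 0.0
```

>>> move_arm([
  [[0, 0, -0.05, 0, 0.5], [0, 0, -0.1, 0, 0.5], [0, 0, -0.2, 0, 0.5], [0, 0, -0.35, 0, 0.5], [0, 0, -0.5, 0, 0.5], [0.3, 0, -0.5, 0, 0.5], [0.6, 0, -0.5, 0, 0.5], [0.6, 0, -0.5, 0, 0.5]],
])

```text
clock: 15.8
ee_pos: [0.4958, 0.089, 0.2057]
orientation: [[-0.976, -0.219, 0.004], [-0.219, 0.976, 0.0], [-0.004, -0.0, -1.0]]
force: [-0.8, 0.8, 0.4]
opening: 0.502
finger_force: 0.0
```

```bash
python3 chk.py s9
```

```text
15.8 [0.49575118 0.08898813 0.20566126] 0.5020094761354955 [-0.83976418  0.79899741  0.41324438] [0.05804165 0.01425021 0.06305585]
453 [ 0.47185114 -0.01301784  0.08176865] 25.260334942402057 [[-0.05511165 -0.03425052]
 [ 0.0483521   0.03764521]]
```

View pics/s9c.png

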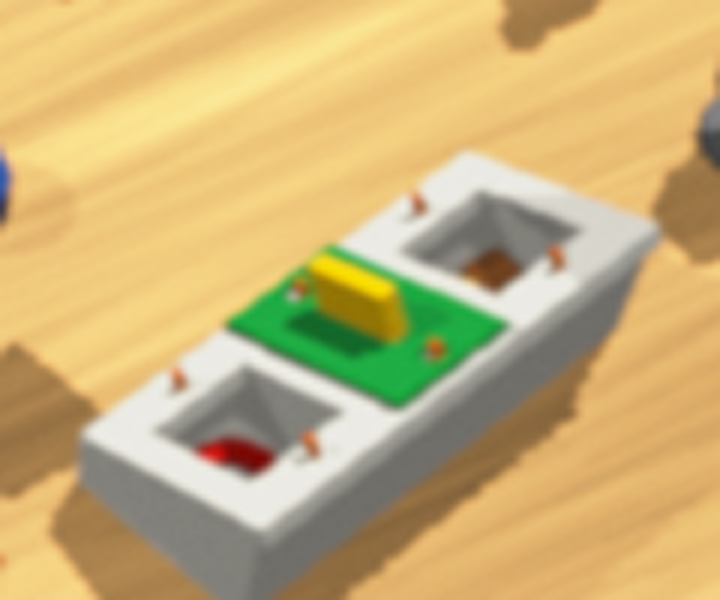

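The cover lies flush at 25.3° on the middle bay, with both pins through its holes at (300,288) and (435,350) and the gripper clear. Handing in.

```bash
python3 -c "
from cell import r
print(r.hand_in())"
```

```text
the job is handed in; nothing more can be done
None
```

The small green cover is on the middle bay, which holds the pacifier: flush on the sloping rim, both orange pins through its holes, grip up and released; the job was handed in at about 16 s, with no verdict shown.

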